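# Put the check weights back in their nests and load the next one

### The job

The largest check weight is still standing on the balance, and the other three have each been put back in a nest one size too big, so that the smallest nest is empty. Put the largest, the third largest and the smallest weight upright and fully home in the nests that fit them, and stand the second-largest weight in the middle of the balance pan for the next check, leaving its nest empty. Set the weights down gently, never press or drop anything hard on the balance, and do not let a weight tip over.

Things in the scene. Friction and masses are not known exactly. Their poses are not given: they have to be found in the camera images.
- weight_xl: The largest of four polished steel knob weights: round body 40 mm in diameter, narrow neck, round grip knob on top; 66 mm tall in all, 500 g. The knob is 22 mm in diameter and the top 13 mm. Loose. Origin: centre of its underside; z up towards the knob; its yaw means nothing. At the start it stands on the balance pan.
- weight_l: The second largest of four polished steel knob weights: round body 31 mm in diameter, narrow neck, round grip knob on top; 50 mm tall in all, 200 g. The knob is 17 mm in diameter and the top 11 mm. Loose. Origin: centre of its underside; z up towards the knob; its yaw means nothing. At the start it stands in the largest nest, loosely.
- weight_m: The third largest of four polished steel knob weights: round body 23 mm in diameter, narrow neck, round grip knob on top; 40 mm tall in all, 100 g. The knob is 14 mm in diameter and the top 10 mm. Loose. Origin: centre of its underside; z up towards the knob; its yaw means nothing. At the start it stands in the second-largest nest, loosely.
- weight_s: The smallest of four polished steel knob weights: round body 16 mm in diameter, narrow neck, round grip knob on top; 33 mm tall in all, 50 g. The knob is 12 mm in diameter and the top 9 mm. Loose. Origin: centre of its underside; z up towards the knob; its yaw means nothing. At the start it stands in the third-largest nest, loosely.
- nest_xl: The largest of four round beech nests, fixed: outer diameter 72 mm, 28 mm tall, well 46 mm in diameter for the largest weight. Its mouth is countersunk to 56 mm over its top 9 mm; a weight held and lowered to the floor is guided in from 6 mm off; let go higher up it may tip. The well's flat floor is 8 mm above the underside. Origin: centre of the underside; z up.
- nest_l: The second largest of four round beech nests, fixed: outer diameter 60 mm, 28 mm tall, well 37 mm in diameter for the second-largest weight. Its mouth is countersunk to 47 mm over its top 9 mm; a weight held and lowered to the floor is guided in from 6 mm off; let go higher up it may tip. The well's flat floor is 8 mm above the underside. Origin: centre of the underside; z up.
- nest_m: The third largest of four round beech nests, fixed: outer diameter 49 mm, 28 mm tall, well 29 mm in diameter for the third-largest weight. Its mouth is countersunk to 39 mm over its top 9 mm; a weight held and lowered to the floor is guided in from 6 mm off; let go higher up it may tip. The well's flat floor is 8 mm above the underside. Origin: centre of the underside; z up.
- nest_s: The smallest of four round beech nests, fixed: outer diameter 40 mm, 28 mm tall, well 22 mm in diameter for the smallest weight. Its mouth is countersunk to 32 mm over its top 9 mm; a weight held and lowered to the floor is guided in from 6 mm off; let go higher up it may tip. The well's flat floor is 8 mm above the underside. Origin: centre of the underside; z up. Empty at the start.
- balance: White laboratory balance, 200 x 150 mm, body 40 mm tall, fixed to the worktop, with a black display console on its front edge (-x) and a round steel pan. Origin under its centre on the worktop, x towards its back, z up. 50 N spoils its load cell; a weight let go a few mm above stays well below that.
- pan (a point): Centre of the top of the balance's round flat steel pan: 110 mm in diameter, its top 50 mm above the worktop, 30 mm behind the balance's centre. The pan is rigid. z up.
There are look-alikes about, which are no part of the job. Leave any orange or pink look-alike of the weight_m alone.

How it is judged:
At the end, for the whole second after the job is handed in: Largest, third-largest and smallest weights in their own nests, within 6 mm of the axis, underside within 3 mm of the floor; second-largest on the pan, within 20 mm of its centre and 4 mm of its surface; all upright within 0.08 rad and at rest (under 10 mm/s) (horizontal distance between weight_xl and nest_xl below 0.006 m and z of weight_xl in the frame of nest_xl below 0.011 m and angle between each of weight_xl, weight_m, weight_s, weight_l's own z axis and vertical below 0.08 rad and linear speed of each of weight_xl, weight_m, weight_s, weight_l below 0.01 m/s and horizontal distance between weight_m and nest_m below 0.006 m and z of weight_m in the frame of nest_m below 0.011 m and horizontal distance between weight_s and nest_s below 0.006 m and z of weight_s in the frame of nest_s below 0.011 m and horizontal distance between weight_l and pan below 0.02 m and z of weight_l in the frame of pan between -0.004 and 0.004 m); the robot touches nothing.
It fails at once if a weight tips over (leans by more than 0.6 rad) (angle between any of weight_xl, weight_l, weight_m, weight_s's own z axis and vertical above 0.6 rad).
It fails at once if the balance is struck or pressed with more than 50 N (contact force between balance and anything else above 50 N).
It also fails if it takes over 122 s, if anything falls off the work surface, if the arm or the gripper's body presses on something with over 40 N, if the wrist force passes 120 N, or if a joint passes its speed limit or range.

### The arm

A 6-joint arm with a two-finger parallel gripper is mounted at the origin on a cart in front of the work surface, level with it; the furniture and walls round the work are solid. World frame = base frame: x ahead of the robot, y to its left, z up, the work surface at z = 0. Lengths are in m, angles in rad, forces in N, time in s.
With the tool pointing down it reaches from about 0.35 to 0.875 m from the base axis. Payload 4.2 kg.
Tool frame: the origin (TCP) lies midway between the tips of the shut fingers; the grasp point (between the pads) lies 19 mm behind it (grip_depth is the distance from the TCP to the grasp point, in m); z points along the fingers, y is the line along which they close (so a half turn about z gives the same grasp; the last joint's range is limited). The gripper opens to 87 mm and grips with 3 to 60 N. Pads are 19 mm wide; open, the fingers measure 117 mm over their backs; the gripper's body (75 mm by 190 mm) begins 51 mm behind the grasp point.
Start: joints at [1.561, 0.385, 0.008, 0, -1.194, -0.259], TCP at [0.166, 0.603, 0.223] pointing down, gripper open.
Joint ranges: [-3.14, 3.14], [-1.21, 2.06], [-1.07, 1.41], [-3.16, 2.05], [-2.99, -0.16], [-3.1, 3.1]. Speed limits (rad/s): [2.79, 2.79, 3.14, 3.14, 3.14, 3.14].

### API

Orientations are given as a unit quaternion [x, y, z, w].
In Python, from workcell import * gives the robot as it stands. The module is installed in compiled form; this text tells all that it offers.
- The arm moves only by the tool jog_arm, never from a script. Its argument "rows" is a list of rows, each a list of 3 entries, a list of its own where there are three numbers: the shift along the tool's x, y, z in m, then the turn, a rotation vector about the tool's x, y, z in degrees, then the opening, from -1 (shut) to 1 (fully open). In form: [[[dx, dy, dz], [ax, ay, az], claw], ...]. A call has 1 to 12 rows; each row shifts and turns the commanded pose from where the row before left it, along the tool's axes as they then stand; what a row does not reach is not made up. A row lasts 1/8 s, in which the tool goes at most 62.5 mm and 10.7 degrees, less where a joint would pass 70% of its speed; a pose out of reach is approached as far as the arm can. A call is refused whole if a number of a shift passes 0.0625 or a number of a turn 10.7, either way. A call with a gripper value outside its range is refused whole. The fingers move at their own pace and stop on an object; "squeeze" is the grip in N (left out, the last holds). Time passes only in rows, so rows that do not move let the fingers close. It gives the time, the measured TCP pose, the force, the opening and the grip force at its end, in the units of the state.
- get_obs(): the state, without advancing time (a new reading comes with each control period).
- snapshot(name): name is "scene" or "top"; returns a dict with "frame" (384x512x3 uint8, red, green, blue), "z_map" (384x512 float32, m along the optical axis (not along the pixel's ray), 0 where there is no reading), "mtx" (3x3 intrinsics, pixels), "distortion" ([k1, k2, p1, p2, k3] as OpenCV has them; the pictures are not rectified), "eye" and "orientation" of the camera in the world. Camera axes: x right, y down, z forward; pixel columns grow to the right and rows downward; lengths in m; the calibration is good to about 2 mm. A picture is of the moment at which its call begins.
- sign_off(): hands the job in; it is judged then, once.
Trained networks look in a picture, given as the dict that the camera call returned (one of the last four; its "shot" number tells which), for a name from the list of things; names that differ only in an ending like _2 or _b are one class to them, and where a whole thing is asked for, a point or a joint stands for the part that bears it (a point fixed in the world has none). Each returns a list of dicts, best first, with "score" (0 to 1); they miss things now and then, are a little off and sometimes report something else, mostly with a low value. They report only what shows in the picture. A call takes as long as a camera call. They do not tell look-alikes from the thing itself.
- silhouettes(query, picture): "pixels" (384x512 bool, what is visible of it) and "rect" ([centre column, centre row, width, height] in pixels, round what is visible of it).
The state is a dict: "time": time; "joints": joint angles; "qd": joint speeds; "effort": joint torques, N m; "eef_pos": TCP position; "tool_rot": TCP orientation; "contact_force": force on the tool from outside, world axes, zero at the start; "ft_torque": the same for the moment, N m; "width": opening from 0.0 (shut) to 1.0 (fully open); "finger_force": force on a finger pad.
Only numpy, scipy, OpenCV 4.12 (cv2) and the standard library are available. Lean on these libraries where they do the work, as an engineer would, in place of code of your own. Each camera call takes 0.05 s, during which the arm holds its last target. There are 200 camera calls.

## Working session

There is one attempt and no reset: what is moved stays moved. The work goes in short steps, Python scripts to look and compute and a tool call to move; the robot and the scene stay as the last step left them, time stands still between calls to the robot, and variables do not carry over. Pictures are saved under pics/ and viewed, at most 14 in all, crops included, and the job is handed in when it is done.

Besides the shell and the picture viewer there is one more tool, called after "Emit:" as name(argument=value, ...) on one line, values as JSON. jog_arm: Moves the arm, as the interface text tells. Its arguments: {"type":"object","properties":{"rows":{"type":"array"},"squeeze":{"type":"number"}},"required":["rows"]}

```bash
mkdir -p pics; cat > h.py <<'E'
from workcell import *
import numpy as np, cv2
from scipy.spatial.transform import Rotation as R
def cam(s):
    o=np.array(s['orientation'],float)
    M=R.from_quat(o).as_matrix() if o.size==4 else o.reshape(3,3)
    return M,np.array(s['eye'],float)
def world(s,uv,z=None):
    uv=np.array(uv,float).reshape(-1,1,2)
    n=cv2.undistortPoints(uv,np.array(s['mtx']),np.array(s['distortion'])).reshape(-1,2)
    if z is None:
        ij=uv.reshape(-1,2).round().astype(int); z=s['z_map'][ij[:,1],ij[:,0]]
    M,e=cam(s)
    return (np.c_[n,np.ones(len(n))]*np.reshape(z,(-1,1)))@M.T+e
def cloud(s):
    v,u=np.nonzero(s['z_map']>0)
    return np.c_[u,v],world(s,np.c_[u,v])
E
python3 - <<'E'
from h import *
o=get_obs();print({k:np.round(v,3) for k,v in o.items()})
for n in('scene','top'):
    s=snapshot(n);print(n,s['eye'],s['orientation'],s['mtx'])
    cv2.imwrite(f'pics/{n}0.png',s['frame'][:,:,::-1])
    for q in('weight_xl','weight_l','weight_m','weight_s','nest_xl','nest_l','nest_m','nest_s','balance'):
        for d in silhouettes(q,s)[:4]:
            p=world(s,np.argwhere(d['pixels'])[:,::-1]); zz=s['z_map'][d['pixels']]; p=p[zz>0]
            print(q,round(d['score'],2),np.round(d['rect']),len(p), np.round(np.median(p,0),3) if len(p) else '', np.round(np.percentile(p[:,2],98),3) if len(p) else '')
E
```

```text
{'time': np.float64(0.0), 'joints': array([ 1.561e+00,  3.860e-01,  7.000e-03, -1.000e-03, -1.194e+00,
       -2.590e-01]), 'qd': array([-0.001, -0.001,  0.001, -0.002, -0.   , -0.001]), 'effort': array([ 0.0000e+00, -3.9067e+01,  1.8741e+01,  4.2200e+00,  1.1000e-02,
       -0.0000e+00]), 'eef_pos': array([0.166, 0.602, 0.221]), 'tool_rot': array([ 0.991, -0.134, -0.   ,  0.001]), 'contact_force': array([ 0.431,  0.014, -0.675]), 'ft_torque': array([0.009, 0.011, 0.032]), 'finger_force': np.float64(0.0), 'width': np.float64(0.998)}
scene [ 0.0397091  -0.49442365  0.67073379] [ 0.82609695 -0.38637562  0.16770015 -0.37437196] [[478.19201937   0.         253.64244794]
 [  0.         478.19201937 195.18627625]
 [  0.           0.           1.        ]]
weight_xl 0.8 [163. 135.  21.  31.] 500 [0.563 0.219 0.087] 0.116
weight_l 0.71 [352. 205.  11.  19.] 208 [ 0.697 -0.19   0.021] 0.039
weight_l 0.69 [371. 251.  16.  22.] 219 [ 0.612 -0.282  0.022] 0.041
weight_l 0.64 [291. 272.  18.  32.] 418 [ 0.469 -0.204  0.039] 0.057
weight_l 0.62 [383. 224.  12.  19.] 191 [ 0.69  -0.258  0.022] 0.03
[... 2483 characters left out ...]
  31.] 573 [ 0.47  -0.196  0.026] 0.04
nest_l 0.98 [314. 182.  24.  26.] 407 [ 0.615 -0.193  0.025] 0.031
nest_l 0.77 [255. 184.  16.  20.] 273 [ 0.602 -0.037  0.024] 0.03
nest_l 0.58 [251. 241.  12.  18.] 205 [ 0.463 -0.036  0.023] 0.03
nest_m 0.98 [314. 182.  24.  26.] 407 [ 0.615 -0.193  0.025] 0.031
nest_m 0.77 [255. 184.  16.  20.] 273 [ 0.602 -0.037  0.024] 0.03
nest_m 0.58 [251. 241.  12.  18.] 205 [ 0.463 -0.036  0.023] 0.03
nest_s 0.98 [314. 182.  24.  26.] 407 [ 0.615 -0.193  0.025] 0.031
nest_s 0.77 [255. 184.  16.  20.] 273 [ 0.602 -0.037  0.024] 0.03
nest_s 0.58 [251. 241.  12.  18.] 205 [ 0.463 -0.036  0.023] 0.03
balance 0.9 [150. 204.  65.  85.] 4354 [0.534 0.217 0.039] 0.052
```

```bash
cd pics; python3 -c "
import cv2
a=cv2.imread('scene0.png')[100:330,90:430];cv2.imwrite('s1.png',cv2.resize(a,None,fx=2.3,fy=2.3,interpolation=2))
a=cv2.imread('top0.png')[110:290,90:400];cv2.imwrite('t1.png',cv2.resize(a,None,fx=2.5,fy=2.5,interpolation=2))"
```

```text
(no output)
```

View pics/s1.png

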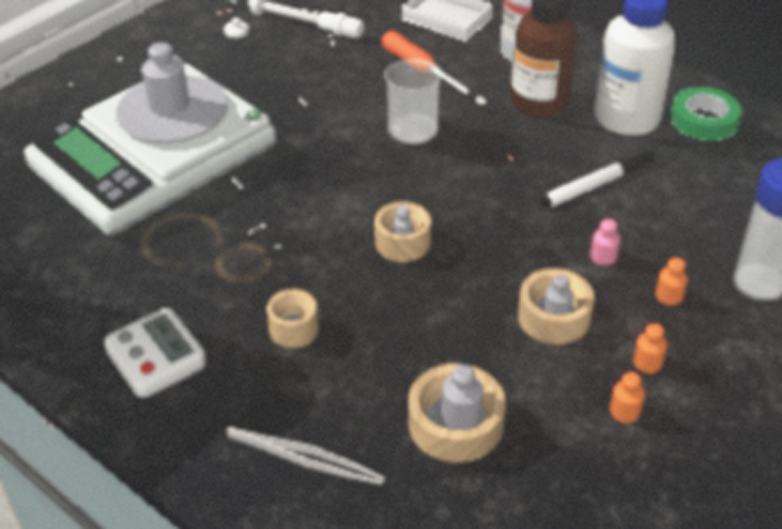

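View pics/t1.png

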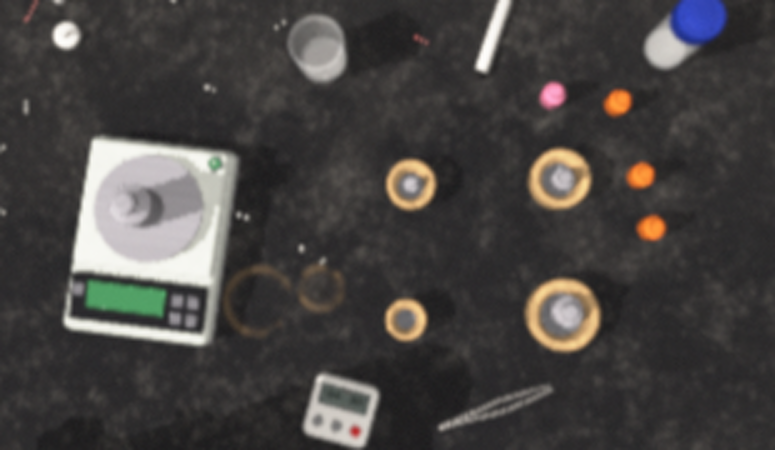

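The overview pictures agree. On the right in scene crop are nest_xl (456,410, holding L), nest_l (555,305, holding M) and nest_m (403,230, holding S). nest_s is empty at (292,318). XL stands on the pan at (165,80), off-centre towards the back-left. The orange and pink decoys are at the far right. Next I'll take precise fits from both cameras.

```bash
cat >> h.py <<'E'
from scipy.optimize import minimize
def fit(P,c,ro,ri=0):
    # centre such that points lie in annulus ri..ro (robust)
    f=lambda q:np.mean(np.minimum(np.maximum(0,np.maximum(np.hypot(*(P[:,:2]-q).T)-ro,ri-np.hypot(*(P[:,:2]-q).T))),.006)**1.0)*1e3+1e-3*np.std(np.hypot(*(P[:,:2]-q).T))
    best=min((f(np.array(c)+[a,b]),a,b) for a in np.arange(-.02,.021,.001) for b in np.arange(-.02,.021,.001))
    r=minimize(f,np.array(c)+best[1:],method='Nelder-Mead',options=dict(xatol=1e-5,initial_simplex=np.array(c)+best[1:]+np.array([[0,0],[.001,0],[0,.001]])))
    return r.x,r.fun
def near(P,c,r,z0,z1):
    d=np.hypot(*(P[:,:2]-c).T);return P[(d<r)&(P[:,2]>z0)&(P[:,2]<z1)]
N=dict(xl=((.465,-.2),.036,.028),l=((.607,-.197),.030,.0235),m=((.598,-.04),.0245,.0195),s=((.462,-.037),.020,.016))
def measure(kn,nests=True):
    for n in('scene','top'):
        s=snapshot(n);uv,P=cloud(s)
        if nests:
            for k,(c,ro,ri) in N.items():
                Q=near(P,c,ro+.012,.0235,.0315);x,e=fit(Q,c,ro,ri);print(n,'nest',k,x.round(4),'e%.2f n%d z%.4f'%(e,len(Q),np.median(Q[:,2])))
            Q=near(P,(.56,.215),.09,.0475,.054);x,e=fit(Q,(.56,.215),.055);print(n,'pan',x.round(4),'e%.2f n%d z%.4f'%(e,len(Q),np.median(Q[:,2])))
        for k,c,r,z0,z1 in kn:
            Q=near(P,c,.03,z0,z1);x,e=fit(Q,c,r);print(n,'knob',k,x.round(4),'e%.2f n%d ztop%.4f mean'%(e,len(Q),np.percentile(Q[:,2],95)),Q[:,:2].mean(0).round(4))
E
python3 - <<'E'
from h import *
measure([('xl',(.569,.221),.011,.103,.125),('l',(.47,-.2),.0085,.047,.065),('m',(.607,-.197),.007,.037,.055),('s',(.598,-.04),.006,.033,.05)])
E
```

```text
scene nest xl [ 0.471  -0.1979] e0.68 n570 z0.0274
scene nest l [ 0.6111 -0.1943] e1.21 n363 z0.0267
scene nest m [ 0.6016 -0.038 ] e1.12 n192 z0.0265
scene nest s [ 0.4624 -0.0363] e0.30 n159 z0.0263
scene pan [0.5699 0.2245] e0.00 n791 z0.0493
scene knob xl [0.5694 0.2272] e0.03 n80 ztop0.1164 mean [0.5677 0.2247]
scene knob l [ 0.4747 -0.1996] e0.00 n75 ztop0.0583 mean [ 0.4736 -0.2003]
scene knob m [ 0.6111 -0.1968] e0.06 n48 ztop0.0481 mean [ 0.6092 -0.1974]
scene knob s [ 0.6012 -0.0385] e0.00 n28 ztop0.0408 mean [ 0.6006 -0.0391]
top nest xl [ 0.4716 -0.1976] e0.47 n324 z0.0275
top nest l [ 0.6136 -0.1939] e0.69 n241 z0.0273
top nest m [ 0.6034 -0.0385] e0.73 n151 z0.0271
top nest s [ 0.4642 -0.0361] e0.41 n97 z0.0272
top pan [0.572  0.2247] e0.01 n1131 z0.0498
top knob xl [0.5718 0.2278] e0.03 n82 ztop0.1173 mean [0.5715 0.2268]
top knob l [ 0.4762 -0.1994] e0.00 n36 ztop0.0602 mean [ 0.4761 -0.199 ]
top knob m [ 0.6109 -0.1953] e0.00 n24 ztop0.0510 mean [ 0.611  -0.1954]
top knob s [ 0.6036 -0.0383] e0.00 n19 ztop0.0435 mean [ 0.6032 -0.0384]
```

Emit:
jog_arm(rows=[[[0,0,0],[0,0,-7.7],0.0],[[0,0,0],[0,0,-7.7],0.0],[[0.027,0.04,0],[0,0,0],-0.1],[[0.027,0.04,0],[0,0,0],-0.1],[[0.027,0.04,0],[0,0,0],-0.1],[[0.027,0.04,0],[0,0,0],-0.1],[[0.027,0.04,0],[0,0,0],-0.1],[[0.027,0.04,0],[0,0,0],-0.1],[[0.027,0.04,0],[0,0,0],-0.1],[[0.027,0.04,0],[0,0,0],-0.1],[[0.027,0.04,0],[0,0,0],-0.1],[[0.027,0.04,0],[0,0,0],-0.1]], squeeze=12)

```text
time: 2.6
eef_pos: [0.4367, 0.2012, 0.2229]
tool_rot: [1.0, 0.0, 0.0, -0.0]
contact_force: [1.4, 1.1, 0.2]
width: 0.452
finger_force: 0.0
```

```bash
python3 - <<'E'
from h import *
for n in('scene','top'):
    s=snapshot(n);uv,P=cloud(s)
    Q=P[(P[:,2]>.085)&(P[:,0]>.5)&(P[:,0]<.78)&(P[:,1]<-.1)&(P[:,1]>-.5)&(P[:,2]<.18)]
    if len(Q):print(n,len(Q),Q.min(0).round(3),Q.max(0).round(3),np.median(Q,0).round(3))
E
```

```text
scene 663 [ 0.734 -0.333  0.085] [ 0.779 -0.287  0.125] [ 0.745 -0.313  0.118]
top 373 [ 0.737 -0.332  0.085] [ 0.78  -0.287  0.126] [ 0.757 -0.306  0.122]
```

Emit:
jog_arm(rows=[[[0.0276,0.04,0.013],[0,0,0],-0.1],[[0.0276,0.04,0.013],[0,0,0],-0.1],[[0.0276,0.04,0.013],[0,0,0],-0.1],[[0.0276,0.04,0.013],[0,0,0],-0.1],[[0.0276,0.04,0.013],[0,0,0],-0.1],[[0.0276,0.04,0.013],[0,0,0],-0.1],[[0,0,0.03],[0,0,0],-0.1],[[0,0,0.02],[0,0,0],-0.1],[[0,0,0],[0,0,0],-0.1],[[0,0,0],[0,0,0],-0.1]])

```text
time: 3.95
eef_pos: [0.6023, -0.0369, 0.0956]
tool_rot: [1.0, 0.001, 0.001, 0.0]
contact_force: [0.7, -0.3, 0.5]
width: 0.454
finger_force: 0.0
```

Emit:
jog_arm(rows=[[[0,0.0015,0.025],[0,0,0],-0.1],[[0,0,0.025],[0,0,0],-0.1],[[0,0,0.0145],[0,0,0],-0.1],[[0,0,0],[0,0,0],-0.1],[[0,0,0],[0,0,0],-1],[[0,0,0],[0,0,0],-1],[[0,0,0],[0,0,0],-1],[[0,0,0],[0,0,0],-1],[[0,0,0],[0,0,0],-1]], squeeze=12)

```text
time: 5.08
eef_pos: [0.6018, -0.0389, 0.0304]
tool_rot: [1.0, 0.0, 0.0, -0.0]
contact_force: [-0.5, 1.0, 1.4]
width: 0.124
finger_force: 12.0
```

Emit:
jog_arm(rows=[[[0,0,-0.01],[0,0,0],-1],[[0,0,-0.02],[0,0,0],-1],[[0,0,-0.02],[0,0,0],-1],[[-0.015,0,0],[0,0,0],-1],[[-0.03,0,0],[0,0,0],-1],[[-0.03,0,0],[0,0,0],-1],[[-0.03,-0.0027,0],[0,0,0],-1],[[-0.0235,0,0],[0,0,0],-1],[[-0.01,0,0],[0,0,0],-1],[[0,0,0],[0,0,0],-1],[[0,0,0],[0,0,0],-1]])

```text
time: 6.45
eef_pos: [0.4643, -0.0361, 0.0803]
tool_rot: [1.0, 0.0, 0.001, -0.0]
contact_force: [-0.5, 0.0, -0.3]
width: 0.122
finger_force: 12.0
```

```bash
python3 - <<'E'
from h import *
s=snapshot('scene');cv2.imwrite('pics/s2.png',cv2.resize(s['frame'][150:330,140:400,::-1],None,fx=2.5,fy=2.5,interpolation=2))
E
```

```text
(no output)
```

View pics/s2.png

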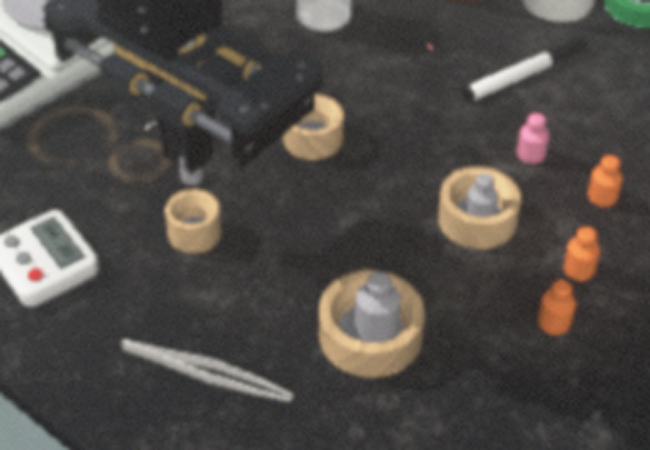

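S hangs upright in the fingers at (190,172), right above the empty nest_s at (193,215). I'm lowering it now.

Emit:
jog_arm(rows=[[[0,0,0.012],[0,0,0],-1],[[0,0,0.01],[0,0,0],-1],[[0,0,0.008],[0,0,0],-1],[[0,0,0.008],[0,0,0],-1],[[0,0,0.007],[0,0,0],-1],[[0,0,0.0045],[0,0,0],-1],[[0,0,0],[0,0,0],-1],[[0,0,0],[0,0,0],-1]])

```text
time: 7.5
eef_pos: [0.463, -0.0362, 0.0306]
tool_rot: [1.0, -0.0, 0.0, -0.0]
contact_force: [0.9, -0.6, -0.5]
width: 0.123
finger_force: 12.0
```

Emit:
jog_arm(rows=[[[0,0,0],[0,0,0],-0.4],[[0,0,0],[0,0,0],-0.4],[[0,0,0],[0,0,0],-0.3],[[0,0,-0.015],[0,0,0],-0.1],[[0,0,-0.025],[0,0,0],-0.1],[[0,0,-0.03],[0,0,0],-0.1],[[0.03,0.032,0],[0,0,0],-0.1],[[0.03,0.032,0],[0,0,0],-0.1],[[0.03,0.032,0],[0,0,0],-0.1],[[0.03,0.032,0],[0,0,0],-0.1],[[0.028,0.032,0],[0,0,0],-0.1],[[0,0,0],[0,0,0],-0.1]])

```text
time: 9.0
eef_pos: [0.6122, -0.1983, 0.0996]
tool_rot: [1.0, -0.001, 0.0, 0.0]
contact_force: [-0.6, 0.9, 0.0]
width: 0.449
finger_force: 0.0
```

```bash
python3 - <<'E'
from h import *
measure([('s',(.463,-.036),.006,.033,.06)],False)
s=snapshot('scene');uv,P=cloud(s)
for k,c in(('L',(.4754,-.1995)),('XL',(.5706,.2275))):
    Q=near(P,c,.022,.03,.13)
    # profile along view-side: width of silhouette per height
    for z in np.arange(.034,.118,.003):
        q=Q[abs(Q[:,2]-z)<.0015]
        if len(q)>3: print(k,round(z,3),len(q),'rmax %.4f'%np.percentile(np.hypot(*(q[:,:2]-c).T),90))
E
```

```text
scene knob s [ 0.4631 -0.0357] e0.03 n33 ztop0.0411 mean [ 0.4627 -0.0373]
  return _methods._mean(a, axis=axis, dtype=dtype,
  ret = ret.dtype.type(ret / rcount)
  ret = _var(a, axis=axis, dtype=dtype, out=out, ddof=ddof,
  arrmean = um.true_divide(arrmean, div, out=arrmean,
  ret = ret.dtype.type(ret / rcount)
Traceback (most recent call last):
  File "h.py", line 36, in measure
    Q=near(P,c,.03,z0,z1);x,e=fit(Q,c,r);print(n,'knob',k,x.round(4),'e%.2f n%d ztop%.4f mean'%(e,len(Q),np.percentile(Q[:,2],95)),Q[:,:2].mean(0).round(4))
                                                                                                         ~~~~~~~~~~~~~^^^^^^^^^^^
IndexError: index -1 is out of bounds for axis 0 with size 0
```

S is home: top at 41 mm and on the nest axis (the top view is hidden by the arm). Next is M, gripped by the knob only.

Emit:
jog_arm(rows=[[[-0.001,-0.0023,0.025],[0,0,0],-0.1],[[0,0,0.02],[0,0,0],-0.1],[[0,0,0.015],[0,0,0],-0.1],[[0,0,0],[0,0,0],-0.1],[[0,0,0],[0,0,0],-1],[[0,0,0],[0,0,0],-1],[[0,0,0],[0,0,0],-1],[[0,0,0],[0,0,0],-1],[[0,0,0],[0,0,0],-1]], squeeze=15)

```text
time: 10.22
eef_pos: [0.6104, -0.1942, 0.0411]
tool_rot: [1.0, 0.0, 0.0, 0.0]
contact_force: [-0.3, 0.1, 1.6]
width: 0.143
finger_force: 15.0
```

Emit:
jog_arm(rows=[[[0,0,-0.01],[0,0,0],-1],[[0,0,-0.02],[0,0,0],-1],[[0,0,-0.02],[0,0,0],-1],[[-0.008,-0.016,0],[0,0,0],-1],[[0,-0.03,0],[0,0,0],-1],[[0,-0.03,0],[0,0,0],-1],[[0,-0.03,0],[0,0,0],-1],[[0,-0.03,0],[0,0,0],-1],[[0,-0.02,0],[0,0,0],-1],[[0,0,0],[0,0,0],-1],[[0,0,0],[0,0,0],-1]])

```text
time: 11.6
eef_pos: [0.6016, -0.0381, 0.0903]
tool_rot: [1.0, -0.0, -0.0, 0.0]
contact_force: [0.6, -0.4, -1.1]
width: 0.143
finger_force: 15.0
```

```bash
python3 - <<'E'
from h import *
s=snapshot('scene');cv2.imwrite('pics/s3.png',cv2.resize(s['frame'][100:300,150:400,::-1],None,fx=2.8,fy=2.8,interpolation=2))
E
```

```text
(no output)
```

View pics/s3.png

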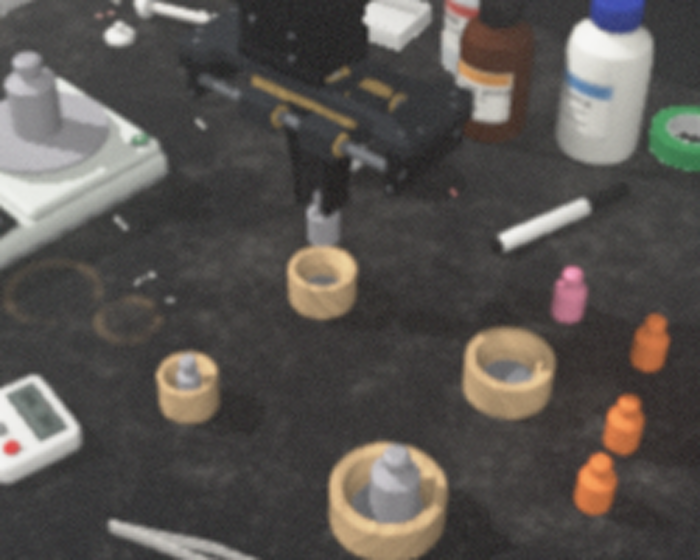

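M is held upright at (323,222) above nest_m at (322,280), and S sits in nest_s at (188,375). I'm lowering M.

Emit:
jog_arm(rows=[[[0.001,0,0.012],[0,0,0],-1],[[0,0,0.01],[0,0,0],-1],[[0,0,0.008],[0,0,0],-1],[[0,0,0.008],[0,0,0],-1],[[0,0,0.007],[0,0,0],-1],[[0,0,0.0045],[0,0,0],-1],[[0,0,0],[0,0,0],-1],[[0,0,0],[0,0,0],-1]])

```text
time: 12.65
eef_pos: [0.6032, -0.0379, 0.0412]
tool_rot: [1.0, -0.0, 0.0, -0.0]
contact_force: [0.5, 0.2, -1.0]
width: 0.143
finger_force: 15.0
```

Emit:
jog_arm(rows=[[[0,0,0],[0,0,0],-0.4],[[0,0,0],[0,0,0],-0.4],[[0,0,0],[0,0,0],-0.3],[[0,0,-0.015],[0,0,0],-0.1],[[0,0,-0.025],[0,0,0],-0.1],[[0,0,-0.02],[0,0,0],-0.1],[[-0.026,0.0323,0],[0,0,0],-0.1],[[-0.026,0.0323,0],[0,0,0],-0.1],[[-0.026,0.0323,0],[0,0,0],-0.1],[[-0.026,0.0323,0],[0,0,0],-0.1],[[-0.024,0.0323,0],[0,0,0],-0.1],[[0,0,0],[0,0,0],-0.1]])

```text
time: 14.15
eef_pos: [0.4737, -0.201, 0.1022]
tool_rot: [1.0, -0.002, 0.0, 0.0]
contact_force: [-0.5, 0.4, 0.1]
width: 0.453
finger_force: 0.0
```

```bash
sed -i 's/r,z0,z1 in kn:/r,z0,z1 in kn:\n          try:/; s/^            Q=near(P,c,.03,z0,z1)/              Q=near(P,c,.03,z0,z1)/' h.py; echo "          except Exception as ex: print(n,k,'none')" >> h.py
python3 - <<'E'
from h import *
measure([('m',(.603,-.038),.007,.037,.06)],False)
s=snapshot('scene');uv,P=cloud(s)
for k,c in(('XL',(.5706,.2275)),):
    Q=near(P,c,.024,.06,.13)
    for z in np.arange(.085,.118,.0025):
        q=Q[abs(Q[:,2]-z)<.00125]
        if len(q)>3: print(k,round(z,4),len(q),'rmax %.4f'%np.percentile(np.hypot(*(q[:,:2]-c).T),90))
E
```

```text
scene m none
top knob m [ 0.6048 -0.0403] e0.00 n25 ztop0.0489 mean [ 0.6044 -0.0402]
XL 0.085 11 rmax 0.0203
XL 0.0875 19 rmax 0.0204
XL 0.09 20 rmax 0.0202
XL 0.0925 26 rmax 0.0206
XL 0.095 63 rmax 0.0196
XL 0.0975 38 rmax 0.0146
XL 0.1 9 rmax 0.0101
XL 0.105 9 rmax 0.0111
XL 0.1075 8 rmax 0.0108
XL 0.11 9 rmax 0.0113
XL 0.1125 15 rmax 0.0111
XL 0.115 26 rmax 0.0106
XL 0.1175 12 rmax 0.0096
  return _methods._mean(a, axis=axis, dtype=dtype,
  ret = ret.dtype.type(ret / rcount)
  ret = _var(a, axis=axis, dtype=dtype, out=out, ddof=ddof,
  arrmean = um.true_divide(arrmean, div, out=arrmean,
  ret = ret.dtype.type(ret / rcount)
```

Emit:
jog_arm(rows=[[[0.0018,-0.0015,0.025],[0,0,0],-0.1],[[0,0,0.019],[0,0,0],-0.1],[[0,0,0.011],[0,0,0],-0.1],[[0,0,0],[0,0,0],-0.1],[[0,0,0],[0,0,0],-1],[[0,0,0],[0,0,0],-1],[[0,0,0],[0,0,0],-1],[[0,0,0],[0,0,0],-1],[[0,0,0],[0,0,0],-1]], squeeze=20)

```text
time: 15.42
eef_pos: [0.4772, -0.1982, 0.0465]
tool_rot: [1.0, 0.0, 0.0, 0.0]
contact_force: [-0.4, -0.6, 2.6]
width: 0.178
finger_force: 20.0
```

Emit:
jog_arm(rows=[[[0,0,-0.01],[0,0,0],-1],[[0,0,-0.02],[0,0,0],-1],[[0,0,-0.015],[0,0,0],-1],[[0.007,-0.018,0],[0,0,0],-1],[[0.008,-0.035,0],[0,0,0],-1],[[0.008,-0.035,0],[0,0,0],-1],[[0.008,-0.035,0],[0,0,0],-1],[[0.008,-0.035,0],[0,0,0],-1],[[0.008,-0.035,0],[0,0,0],-1],[[0.008,-0.035,0],[0,0,0],-1],[[0.008,-0.03,0.01],[0,0,0],-1],[[0,-0.01,0.01],[0,0,0],-1]])

```text
time: 16.92
eef_pos: [0.5399, 0.0724, 0.0703]
tool_rot: [1.0, 0.001, -0.0, -0.0]
contact_force: [-0.4, -0.3, -1.3]
width: 0.182
finger_force: 20.0
```

Emit:
jog_arm(rows=[[[0,0,0.015],[0,0,0],-1],[[0,0,0.008],[0,0,0],-1],[[0,0,0.005],[0,0,0],-1],[[0,0,0],[0,0,0],-1],[[0,0,0],[0,0,0],-1]])

```text
time: 17.55
eef_pos: [0.5402, 0.0698, 0.0435]
tool_rot: [1.0, -0.0, 0.0, -0.0]
contact_force: [-0.4, -0.4, -2.6]
width: 0.181
finger_force: 20.0
```

```bash
python3 - <<'E'
from h import *
s=snapshot('scene');cv2.imwrite('pics/s4.png',cv2.resize(s['frame'][100:300,110:360,::-1],None,fx=2.8,fy=2.8,interpolation=2))
E
```

```text
(no output)
```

View pics/s4.png

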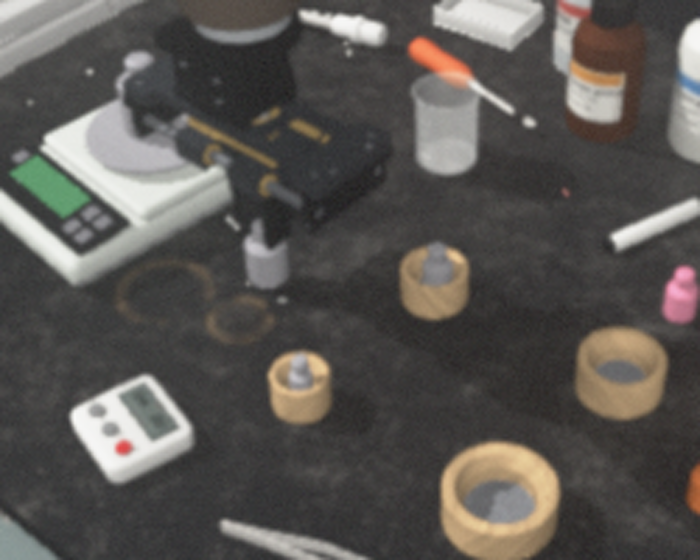

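L hangs upright at (266,265), a few mm above the bench. S and M are seated in their nests at (300,375) and (437,265). I'm setting L down here for now.

Emit:
jog_arm(rows=[[[0,0,0.003],[0,0,0],-1],[[0,0,0.0015],[0,0,0],-1],[[0,0,0],[0,0,0],-1]])

```text
time: 17.98
eef_pos: [0.5399, 0.07, 0.0386]
tool_rot: [1.0, 0.0, 0.0, 0.0]
contact_force: [0.5, -0.1, -0.2]
width: 0.182
finger_force: 20.0
```

Emit:
jog_arm(rows=[[[0,0,0],[0,0,0],-0.4],[[0,0,0],[0,0,0],-0.4],[[0,0,0],[0,0,0],-0.3],[[0,0,-0.02],[0,0,0],0],[[0,0,-0.04],[0,0,0],0],[[0,0,-0.05],[0,0,0],0],[[0.007,-0.03,0],[0,0,0],0],[[0.008,-0.04,0],[0,0,0],0],[[0.008,-0.04,0],[0,0,0],0],[[0.008,-0.0375,0],[0,0,0],0],[[0,-0.01,0],[0,0,0],0],[[0,0,0],[0,0,0],0]])

```text
time: 19.48
eef_pos: [0.5704, 0.2277, 0.1482]
tool_rot: [1.0, 0.0, -0.0, 0.0]
contact_force: [0.3, 0.4, 0.5]
width: 0.499
finger_force: 0.0
```

Emit:
jog_arm(rows=[[[0,0,0.02],[0,0,0],0],[[0,0,0.015],[0,0,0],0],[[0,0,0.011],[0,0,0],0],[[0,0,0],[0,0,0],0],[[0,0,0],[0,0,0],-1],[[0,0,0],[0,0,0],-1],[[0,0,0],[0,0,0],-1],[[0,0,0],[0,0,0],-1],[[0,0,0],[0,0,0],-1]], squeeze=35)

```text
time: 20.6
eef_pos: [0.5713, 0.2282, 0.1032]
tool_rot: [1.0, 0.0, 0.001, -0.001]
contact_force: [-0.4, 2.5, 1.9]
width: 0.235
finger_force: 35.0
```

Emit:
jog_arm(rows=[[[0,0,-0.005],[0,0,0],-1],[[0,0,-0.01],[0,0,0],-1],[[0,0,-0.015],[0,0,0],-1],[[0,0,-0.01],[0,0,0],-1],[[-0.004,0.016,0],[0,0,0],-1],[[-0.008,0.035,0],[0,0,0],-1],[[-0.008,0.035,0],[0,0,0],-1],[[-0.008,0.035,0],[0,0,0],-1],[[-0.008,0.035,0],[0,0,0],-1],[[-0.008,0.035,0],[0,0,0],-1]])

```text
time: 21.85
eef_pos: [0.5255, 0.0346, 0.1425]
tool_rot: [1.0, -0.0, -0.0, 0.0]
contact_force: [0.3, -0.6, -4.2]
width: 0.232
finger_force: 35.0
```

Emit:
jog_arm(rows=[[[-0.008,0.035,0],[0,0,0],-1],[[-0.008,0.035,0],[0,0,0],-1],[[-0.008,0.035,0],[0,0,0],-1],[[-0.008,0.035,0],[0,0,0],-1],[[-0.008,0.035,0],[0,0,0],-1],[[-0.008,0.035,0],[0,0,0],-1],[[-0.008,0.02,0],[0,0,0],-1],[[0,0.005,0],[0,0,0],-1],[[0,0,0.01],[0,0,0],-1],[[0,0,0.02],[0,0,0],-1],[[0,0,0],[0,0,0],-1],[[0,0,0],[0,0,0],-1]])

```text
time: 23.35
eef_pos: [0.4714, -0.1981, 0.1128]
tool_rot: [1.0, 0.001, 0.0, 0.0]
contact_force: [0.3, -0.3, -5.8]
width: 0.234
finger_force: 35.0
```

```bash
python3 - <<'E'
from h import *
s=snapshot('scene');cv2.imwrite('pics/s5.png',cv2.resize(s['frame'][130:330,160:410,::-1],None,fx=2.8,fy=2.8,interpolation=2))
E
```

```text
(no output)
```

View pics/s5.png

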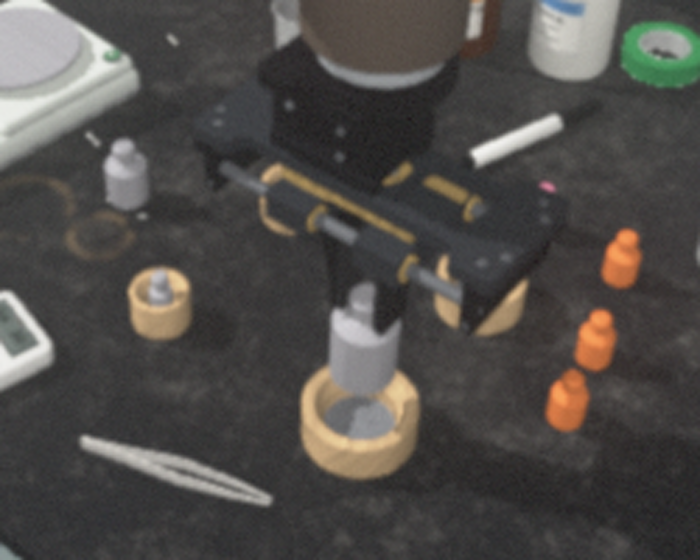

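XL hangs upright at (363,345) over nest_xl at (360,420), and L stands on the bench at (126,175). I'm lowering XL.

Emit:
jog_arm(rows=[[[0,0,0.012],[0,0,0],-1],[[0,0,0.012],[0,0,0],-1],[[0,0,0.008],[0,0,0],-1],[[0,0,0.008],[0,0,0],-1],[[0,0,0.006],[0,0,0],-1],[[0,0,0.0045],[0,0,0],-1],[[0,0,0],[0,0,0],-1],[[0,0,0],[0,0,0],-1]])

```text
time: 24.4
eef_pos: [0.4711, -0.1985, 0.0623]
tool_rot: [1.0, 0.0, 0.0, 0.0]
contact_force: [0.2, -0.0, -5.7]
width: 0.232
finger_force: 35.0
```

Still hanging about 1 mm above the floor, so a touch more.

Emit:
jog_arm(rows=[[[0,0,0.0012],[0,0,0],-1],[[0,0,0],[0,0,0],-1],[[0,0,0],[0,0,0],-1]])

```text
time: 24.78
eef_pos: [0.4712, -0.1985, 0.0612]
tool_rot: [1.0, 0.0, 0.0, 0.0]
contact_force: [0.4, 0.4, -2.3]
width: 0.235
finger_force: 35.0
```

Emit:
jog_arm(rows=[[[0,0,0],[0,0,0],-0.2],[[0,0,0],[0,0,0],-0.1],[[0,0,0],[0,0,0],0],[[0,0,-0.02],[0,0,0],0],[[0,0,-0.03],[0,0,0],0],[[0.004,-0.0185,0],[0,0,0],0],[[0.01,-0.04,0],[0,0,0],0],[[0.011,-0.045,0],[0,0,0],0],[[0.011,-0.045,0],[0,0,0],0],[[0.011,-0.045,0],[0,0,0],0],[[0.011,-0.045,0],[0,0,0],0],[[0.011,-0.03,0],[0,0,0],0]])

```text
time: 26.28
eef_pos: [0.5403, 0.072, 0.1112]
tool_rot: [1.0, 0.001, 0.0, -0.0]
contact_force: [-0.7, -0.7, 0.0]
width: 0.496
finger_force: 0.0
```

```bash
python3 -W ignore - <<'E'
from h import *
measure([('xl',(.471,-.198),.011,.062,.08),('l',(.54,.07),.0085,.04,.053),('m',(.603,-.038),.007,.037,.06)],False)
print(get_obs()['eef_pos'])
E
```

```text
scene knob xl [ 0.4696 -0.1981] e0.02 n147 ztop0.0740 mean [ 0.4676 -0.1996]
scene knob l [0.5371 0.0692] e0.02 n54 ztop0.0504 mean [0.5352 0.0669]
scene knob m [ 0.6031 -0.041 ] e0.02 n40 ztop0.0486 mean [ 0.6018 -0.0415]
top knob xl [ 0.4713 -0.1973] e0.00 n67 ztop0.0763 mean [ 0.4712 -0.1969]
top knob l [0.5341 0.0602] e0.00 n2 ztop0.0495 mean [0.536  0.0665]
top knob m [ 0.6047 -0.0403] e0.00 n25 ztop0.0509 mean [ 0.6043 -0.0402]
[0.54135516 0.07277752 0.11113076]
```

Emit:
jog_arm(rows=[[[-0.001,0,0.02],[0,0,0],0],[[0,0,0.025],[0,0,0],0],[[0,0,0.016],[0,0,0],0],[[0,0,0.011],[0,0,0],0],[[0,0,0],[0,0,0],0],[[0,0,0],[0,0,0],-1],[[0,0,0],[0,0,0],-1],[[0,0,0],[0,0,0],-1],[[0,0,0],[0,0,0],-1],[[0,0,0],[0,0,0],-1]], squeeze=20)

```text
time: 27.62
eef_pos: [0.5391, 0.07, 0.0392]
tool_rot: [1.0, 0.0, 0.0, 0.0]
contact_force: [-0.0, -1.7, 1.5]
width: 0.175
finger_force: 20.0
```

Emit:
jog_arm(rows=[[[0,0,-0.01],[0,0,0],-1],[[0,0,-0.025],[0,0,0],-1],[[0,0,-0.03],[0,0,0],-1],[[0,0,-0.01],[0,0,0],-1],[[0.004,-0.0146,0],[0,0,0],-1],[[0.007,-0.035,0],[0,0,0],-1],[[0.007,-0.035,0],[0,0,0],-1],[[0.007,-0.035,0],[0,0,0],-1],[[0.007,-0.025,0],[0,0,0],-1],[[0,-0.01,0],[0,0,0],-1],[[0,0,0.01],[0,0,0],-1],[[0,0,0],[0,0,0],-1]])

```text
time: 29.12
eef_pos: [0.5693, 0.2233, 0.1019]
tool_rot: [1.0, -0.0, -0.002, 0.001]
contact_force: [0.3, 0.0, -2.5]
width: 0.182
finger_force: 20.0
```

Emit:
jog_arm(rows=[[[0,0,0.006],[0,0,0],-1],[[0,0,0.004],[0,0,0],-1],[[0,0,0.002],[0,0,0],-1],[[0,0,0.001],[0,0,0],-1],[[0,0,0],[0,0,0],-1],[[0,0,0],[0,0,0],-1]])

```text
time: 29.88
eef_pos: [0.571, 0.2247, 0.091]
tool_rot: [1.0, 0.0, 0.0, -0.0]
contact_force: [0.3, -0.5, -0.8]
width: 0.176
finger_force: 20.0
```

```bash
python3 - <<'E'
from h import *
s=snapshot('scene');cv2.imwrite('pics/s6.png',cv2.resize(s['frame'][80:240,70:290,::-1],None,fx=3,fy=3,interpolation=2))
E
```

```text
(no output)
```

View pics/s6.png

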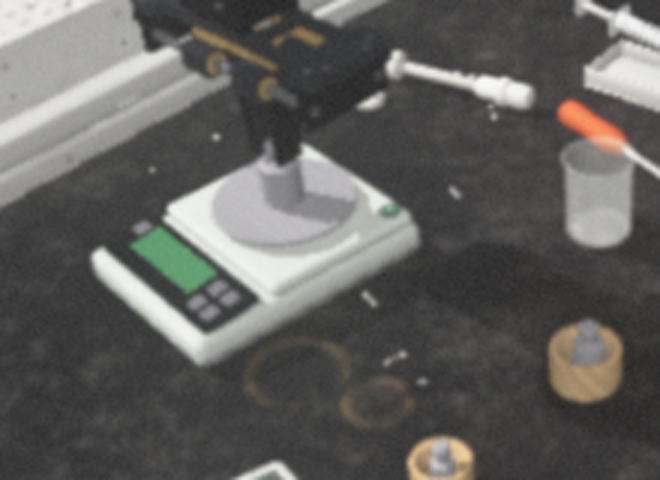

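L is upright on or just above the pan, at about (285,180). The force suggests it is touching. I'll make one small nudge to confirm.

Emit:
jog_arm(rows=[[[0,0,0.0006],[0,0,0],-1],[[0,0,0],[0,0,0],-1]])

```text
time: 30.18
eef_pos: [0.5708, 0.2247, 0.0902]
tool_rot: [1.0, 0.0, -0.0, 0.0]
contact_force: [-0.6, -0.0, -2.0]
width: 0.18
finger_force: 20.0
```

Emit:
jog_arm(rows=[[[0,0,0.0008],[0,0,0],-1],[[0,0,0],[0,0,0],-1],[[0,0,0],[0,0,0],-1]])

```text
time: 30.55
eef_pos: [0.5708, 0.2247, 0.0894]
tool_rot: [1.0, 0.0, -0.0, -0.0]
contact_force: [1.0, -0.6, -2.0]
width: 0.18
finger_force: 20.0
```

Under half a millimetre is left, so I'll release and back away.

Emit:
jog_arm(rows=[[[0,0,0.0004],[0,0,0],-1],[[0,0,0],[0,0,0],-1],[[0,0,0],[0,0,0],-0.4],[[0,0,0],[0,0,0],-0.3],[[0,0,0],[0,0,0],-0.2],[[0,0,-0.015],[0,0,0],0],[[0,0,-0.03],[0,0,0],0],[[0,0,-0.05],[0,0,0],0],[[-0.05,-0.03,-0.03],[0,0,0],0],[[-0.05,-0.04,0],[0,0,0],0],[[-0.05,-0.05,0],[0,0,0],0],[[-0.03,-0.05,0],[0,0,0],0]])

```text
time: 32.05
eef_pos: [0.3986, 0.3875, 0.2148]
tool_rot: [1.0, 0.0, 0.001, -0.001]
contact_force: [0.7, -0.3, 0.4]
width: 0.502
finger_force: 0.0
```

Emit:
jog_arm(rows=[[[-0.03,-0.05,0],[0,0,0],0],[[-0.03,-0.05,0],[0,0,0],0],[[0,-0.05,0],[0,0,0],0],[[0,0,0],[0,0,0],0],[[0,0,0],[0,0,0],0]])

```text
time: 32.67
eef_pos: [0.3402, 0.5361, 0.2131]
tool_rot: [1.0, -0.0, 0.0, 0.0]
contact_force: [0.4, -0.3, 0.6]
width: 0.498
finger_force: 0.0
```

```bash
python3 -W ignore - <<'E'
from h import *
measure([('xl',(.471,-.198),.011,.062,.085),('l',(.571,.2246),.0085,.09,.11),('m',(.603,-.038),.007,.039,.06),('s',(.463,-.036),.006,.033,.06)])
s=snapshot('scene');cv2.imwrite('pics/s7.png',cv2.resize(s['frame'][100:330,90:430,::-1],None,fx=2.3,fy=2.3,interpolation=2))
E
```

```text
scene nest xl [ 0.4712 -0.1971] e0.97 n511 z0.0275
scene nest l [ 0.6109 -0.1942] e0.25 n317 z0.0264
scene nest m [ 0.6017 -0.0382] e1.61 n206 z0.0266
scene nest s [ 0.4624 -0.036 ] e1.31 n183 z0.0262
scene pan [0.5695 0.2246] e0.00 n846 z0.0493
scene knob xl [ 0.4696 -0.1982] e0.02 n146 ztop0.0745 mean [ 0.4676 -0.1997]
scene knob l [0.5695 0.2213] e0.04 n49 ztop0.1004 mean [0.5684 0.2203]
scene knob m [ 0.6029 -0.0405] e0.00 n37 ztop0.0477 mean [ 0.6021 -0.0412]
scene knob s [ 0.4634 -0.0366] e0.00 n34 ztop0.0414 mean [ 0.4624 -0.0376]
top nest xl [ 0.472  -0.1975] e0.31 n307 z0.0276
top nest l [ 0.6136 -0.1937] e0.25 n216 z0.0277
top nest m [ 0.6031 -0.0384] e0.77 n145 z0.0273
top nest s [ 0.4639 -0.036 ] e0.97 n109 z0.0274
top pan [0.5721 0.2249] e0.01 n1267 z0.0498
top knob xl [ 0.4712 -0.1973] e0.00 n67 ztop0.0751 mean [ 0.4711 -0.197 ]
top knob l [0.57   0.2226] e0.00 n44 ztop0.1008 mean [0.5698 0.2217]
top knob m [ 0.6046 -0.0403] e0.00 n25 ztop0.0505 mean [ 0.6043 -0.0402]
top knob s [ 0.4654 -0.0365] e0.00 n16 ztop0.0440 mean [ 0.4655 -0.0364]
```

View pics/s7.png

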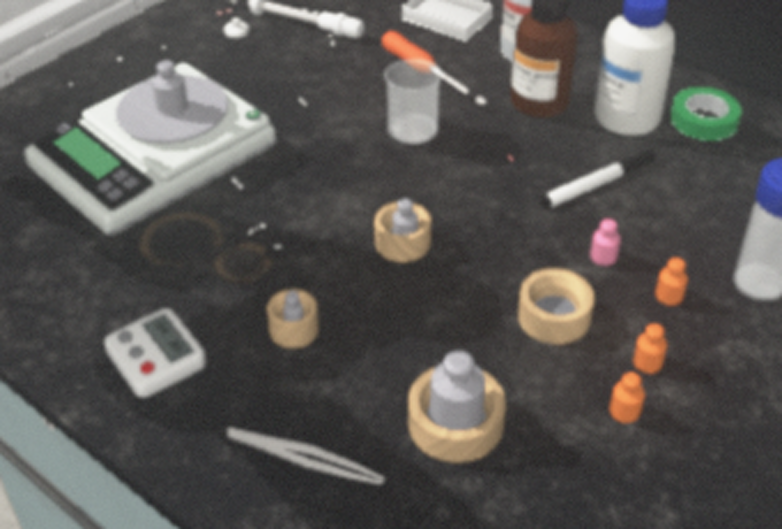

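XL at (457,385), M at (404,218) and S at (292,305) are seated upright in their own nests. L stands mid-pan at (170,90), and nest_l at (555,305) is empty. Heights and offsets all check out, so I'm handing in.

```bash
python3 -c "
from workcell import *
print(sign_off())"
```

```text
the job is handed in; nothing more can be done
None
```

The job is handed in: by the last camera check the largest, third-largest and smallest weights stand upright and home in their own nests, the second-largest stands within about 4 mm of the pan centre, and its nest is empty. The hand-in call returned no verdict.

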